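# Set the spring callipers to a gauge plate and hold them

### The arm

A 7-joint arm with a two-finger parallel gripper is mounted at the origin on a cart in front of the work surface, level with it; the furniture and walls round the work are solid. World frame = base frame: x ahead of the robot, y to its left, z up, the work surface at z = 0. Lengths are in m, angles in rad, forces in N, time in s.
With the tool pointing down it reaches from about 0.4 to 0.85 m from the base axis. Payload 10.4 kg.
Tool frame: the origin (TCP) lies at the very end of the fingers, on their centre line; the grasp point (between the pads) lies 19 mm behind it (manip.grip_point_offset is the z of the grasp point in the tool frame, in m); z points along the fingers, y is the direction in which the jaws open and shut (so a half turn about z gives the same grasp; the last joint's range is limited). The gripper opens to 85 mm and grips with 20 to 120 N. Pads are 22 mm wide; open, the fingers measure 114 mm over their backs; the gripper's body (76 mm by 85 mm) begins 54 mm behind the grasp point. The pads swing forward as they close: fully open they stand 13 mm farther back than shut.
Start: joints at [1.256, 0.332, -0.065, 1.46, 0.022, 1.35, -0.088], TCP at [0.18, -0.599, 0.231] pointing down, gripper open.
Joint ranges: [-2.6, 2.6], [-0.5, 2.12], [-1.47, 1.34], [0.16, 2.42], [-1.27, 4.41], [0.06, 2.06], [-2.6, 2.6]. Speed limits (rad/s): [2.22, 2.22, 2.79, 2.79, 3.14, 3.14, 3.14].

### API

Orientations are given as a unit quaternion [x, y, z, w].
In Python, from workcell import manip, camera, get_calibration, hand_in gives the robot as it stands.
- The arm moves only by the shell command python3 -m pendant 'ROWS' [FORCE]. ROWS is JSON, a list of rows, each a list of 5 numbers: the shift along the tool's x, y, z in units of 40 mm (1.0 is 40 mm), then the turn about the tool's z in units of 6 degrees (1.0 is 6 degrees), then the closure, from 0 (fully open) to 1 (shut). A call has 1 to 5 rows; each row is the pose to reach, as a shift and turn from the pose commanded when the call began, along the tool's axes at that moment; what a row does not reach only later rows make up. A row lasts 1/8 s, in which the tool goes at most 62.5 mm and 10.7 degrees, less where a joint would pass 70% of its speed; a pose out of reach is approached as far as the arm can. A call with a gripper value outside its range is refused whole. The fingers move at their own pace and stop on an object; FORCE is the grip in N (left out, the last holds). Time passes only in rows, so rows that repeat a pose let the fingers close. It gives the time, the measured TCP pose, the force and the opening at its end, in the units of the state.
- manip.get_obs(): the state, without advancing time (a new reading comes with each control period).
- camera(name): name is "scene" or "top"; returns (picture, depth): 420x560x3 uint8, red, green, blue; 420x560 float32, m along the optical axis (not along the pixel's ray), 0 where there is no reading.
- get_calibration(name): a dict with "vfov" (degrees; the focal length in pixels is half the picture's height over the tangent of half this angle, whatever the lens; pixels are square), "cx", "cy" (the principal point, pixels), "position" and "rotation" of the camera in the world. Camera axes: x right, y down, z forward; pixel columns grow to the right and rows downward; lengths in m; the calibration is good to about 2 mm. A picture is of the moment at which its call begins. get_calibration takes no time and is no camera call.
- hand_in(): hands the job in, once; it reports no verdict.
The state is a dict: "clock": time; "joint_pos": joint angles; "joint_velocities": joint speeds; "tau": joint torques, N m; "position": TCP position; "ee_rot": TCP orientation; "ft_force": force on the tool from outside, world axes, zero at the start; "torque": the same for the moment, N m; "grip_width": opening from 0.0 (shut) to 1.0 (fully open).
Only numpy, scipy, OpenCV 4.12 (cv2) and the standard library are available. Lean on these libraries where they do the work, as an engineer would, in place of code of your own. Each camera call takes 0.05 s, during which the arm holds its last target.

### The job

Slide the notched gauge plate out of its wooden rack and down into the slot of the steel setting block until it rests on the bottom, and let go of it. Then lift the spring callipers out of their wooden holder, squeeze them until their tips are as far apart as the two notches in the plate's top edge, and finish holding them steady there, each tip straight above its own notch, within about a centimetre of the plate but not touching it, so that I can tighten the pivot nut: the job ends with the callipers still in your grip. Leave the hex key and the gear where they lie.

Things in the scene. Friction and masses are not known exactly. Their poses are not given: they have to be found in the camera images.
- gauge_plate: bare metal plate standing upright, 80 long (its y) x 8 thick (its x) x 55 mm tall (its z), 0.22 kg; origin at the middle of its underside. Two notches 3 mm wide and 3 deep are cut in its top edge 26 mm apart, with a scribed line below each. It stands in the slot of the wooden rack, 33 mm of it above the wood; seated in the setting block it stands 29 mm above the steel.
- mark_a (a point): one notch of the plate: middle of the notch at the level of the top edge, plate frame (0, +13, 55) mm
- mark_b (a point): the other notch, plate frame (0, -13, 55) mm
- gauge_rack: wooden block 40 x 104 x 30 mm tall fixed to the bench, slot along its y, 11 x 83 mm and 22 mm deep; origin in the middle of its underside
- setting_block: steel block 60 x 112 x 34 mm tall fixed to the bench, one slot along its y, 10 x 82 mm with a 2 mm chamfered mouth, 26 mm deep (floor 8 mm above the bench); origin in the middle of its underside. A toggle-clamp jig with an upright red lever, 140 mm tall, stands on the bench to its right: carry things over it. The plate goes in either way round, notches up.
- slot_floor (a point): centre of the floor of the setting block's slot; axes are those of the block; the plate's origin comes to this point
- calliper_holder: small wooden block 36 x 78 x 24 mm tall fixed to the bench, slot along its y, 7 x 56 mm and 18 mm deep; the callipers stand in it tips down; origin in the middle of its underside
- callipers: steel spring callipers like large sprung tweezers, 0.09 kg, standing open, tips down, in the holder. Origin: midway between the open tips, at their lowest level (6 mm above the bench at the start); z up, legs either side in y, pivot axis along x at z = 75 mm with a brass nut, top of the bow z = 87 mm. When squeezed by two fingers it leans by half the joint's value, so that both legs stand alike.
- grip (a point): best place to squeeze, across y: midway between two raised rubber finger pads on the outsides of the legs, callipers frame (0, 0, 44) mm, about 32 mm below the pivot. The pads are 16 mm wide (x) and 16 tall; over them the legs measure 49 mm when open and 41 mm, the pads then parallel, when the tips are 26 mm apart: the tip gap changes 2.4 times as much as this width.
- calliper_leg (a joint): turn of the second leg (at -y) towards the first, rad: 0 open (tips 45 mm apart, centre to centre), 0.244 = tips 26 mm apart, 0.45 stop. Between them the gap is 157 mm x sin(0.288 - half the value). Sprung open: about 5 N on each pad when open, 8.5 N at 0.244. It takes any position and springs back when let go.
- tip_a (a point): tip of the leg at +y (end of the round leg, at its centre line)
- tip_b (a point): tip of the leg at -y (end of the round leg, at its centre line)
- hex_key: hex key lying flat, 34 x 94 x 8 mm; bystander, to be left alone
- gear: small spur gear lying flat, 63 mm across, 23 mm tall; bystander, to be left alone
There are look-alikes about, which are no part of the job. Leave any pink look-alike of the calliper_holder alone.

How it is judged:
On the way, in this order (a step that is already met when the one before it is completed fails the run):
1. the gauge plate stands on the floor of the setting block's slot, let go (z of gauge_plate in the frame of slot_floor between -0.003 and 0.003 m and horizontal distance between gauge_plate and slot_floor below 0.004 m and angle between the y axis of gauge_plate and the y axis of setting_block, either way round below 0.06 rad and angle between gauge_plate's own z axis and vertical below 0.08 rad and contact force between the fingers and gauge_plate below 0.1 N), for 0.3 s.
2. the callipers are lifted out of their holder (height (world z) of each of tip_a, tip_b above 0.04 m and contact force between callipers and calliper_holder below 0.1 N), for 0.2 s.
At the end, for the whole second after the job is handed in: Plate let go on the slot floor (3 mm in height, 4 mm sideways, upright). Callipers held still by the fingers, tips 23.5 to 28.5 mm apart, each within 5 mm sideways of its own notch and 0.5 to 16 mm above the plate's top edge, touching neither plate nor block; hex key and gear within 2 cm (z of gauge_plate in the frame of slot_floor between -0.003 and 0.003 m and horizontal distance between gauge_plate and slot_floor below 0.004 m and angle between the y axis of gauge_plate and the y axis of setting_block, either way round below 0.06 rad and angle between gauge_plate's own z axis and vertical below 0.08 rad and distance between tip_a and tip_b between 0.0235 and 0.0285 m and ((horizontal distance between tip_a and mark_a below 0.005 m and horizontal distance between tip_b and mark_b below 0.005 m) or (horizontal distance between tip_a and mark_b below 0.005 m and horizontal distance between tip_b and mark_a below 0.005 m)) and z of tip_a in the frame of gauge_plate between 0.0555 and 0.071 m and z of tip_b in the frame of gauge_plate between 0.0555 and 0.071 m and contact force between the fingers and callipers above 1 N and contact force between each of callipers, the fingers and gauge_plate below 0.2 N and contact force between callipers and setting_block below 0.2 N and linear speed of callipers below 0.02 m/s and not (velocity of joint calliper_leg above 0.1 rad/s or velocity of joint calliper_leg below -0.1 rad/s)); the arm keeps its last pose, push and grip.
It fails at once if the hex key or the gear is pushed more than 2 cm (distance of any of hex_key, gear from where it was at the start of the episode above 0.02 m).
It also fails if it takes over 64 s, if anything falls off the work surface, if the arm or the gripper's body presses on something with over 40 N, if the wrist force passes 120 N, or if a joint passes its speed limit or range.

## Working session

There is one attempt and no reset: what is moved stays moved. The work goes in short steps, Python scripts to look and compute and a shell command to move; the robot and the scene stay as the last step left them, time stands still between calls to the robot, and variables do not carry over. Pictures are saved under pics/ and viewed, and the job is handed in when it is done.

```bash
ls; mkdir -p pics
python3 - <<'E'
from workcell import manip,camera,get_calibration
import cv2,numpy as np
print(manip.get_obs(), manip.grip_point_offset)
for n in("scene","top"):
    p,d=camera(n); cv2.imwrite(f"pics/{n}0.png",p[:,:,::-1]); np.save(f"pics/{n}0_d.npy",d); np.save(f"pics/{n}0_p.npy",p)
    print(n,get_calibration(n))
E
```

```text
pics
{'clock': 0.0, 'joint_pos': array([ 1.25637173,  0.33287666, -0.06467689,  1.46094964,  0.02159013,
        1.34990045, -0.08848373]), 'joint_velocities': array([-0.00061819,  0.00046596, -0.00026792,  0.00050946,  0.0017375 ,
       -0.00048022,  0.00139958]), 'tau': array([ 4.78010702e-05, -6.25439072e+01,  4.91274206e-02, -3.91605949e+01,
        1.62337522e-02,  9.84307408e-03, -3.76037906e-05]), 'position': array([ 0.17968772, -0.59821625,  0.23050891]), 'ee_rot': array([ 9.89372443e-01,  1.45401691e-01, -1.36702669e-04, -7.06474471e-04]), 'ft_force': array([-1.34990441,  0.66457731, -0.19530914]), 'torque': array([-0.02420741,  0.04222882,  0.02273373]), 'grip_width': 0.9953807151295784} -0.0187
scene {'vfov': 49.65302701657265, 'cx': 275.7300838667628, 'cy': 200.63205513998886, 'position': array([-0.15261331,  0.3234128 ,  0.72848915]), 'rotation': array([-0.44436954,  0.79713341, -0.35152596,  0.20867087])}
top {'vfov': 55.91702155654354, 'cx': 282.28071880324694, 'cy': 205.8569624759644, 'position': array([ 0.34212805, -0.02379977,  0.98833346]), 'rotation': array([-0.69535968,  0.71313591, -0.06184063,  0.06393606])}
```

View pics/scene0.png

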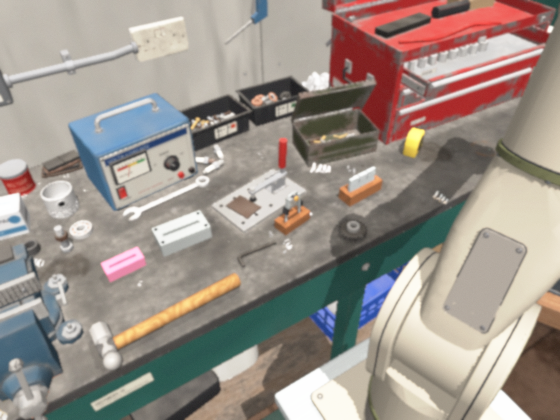

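View pics/top0.png

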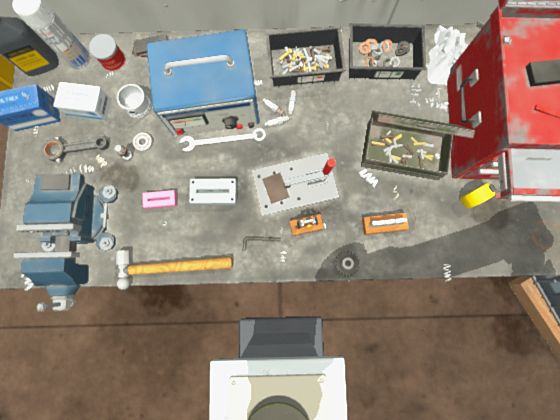

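The plate stands in the rack at top px (386,222), the callipers in their holder at (307,223) and the setting block at (213,190). The red lever is at (328,165), and the pink look-alike is at (158,199). Next I'll measure these.

```bash
cat > h.py <<'E'
import numpy as np,cv2
from workcell import manip,camera,get_calibration
from scipy.spatial.transform import Rotation as R
def cal(n):
    c=get_calibration(n); f=210/np.tan(np.radians(c['vfov']/2)); q=np.array(c['rotation']); return c,f,R.from_quat(q).as_matrix(),np.array(c['position'])
def cloud(n,d):
    c,f,M,t=cal(n); v,u=np.mgrid[:d.shape[0],:d.shape[1]]
    P=np.stack([(u-c['cx'])/f*d,(v-c['cy'])/f*d,d],-1)
    return P@M.T+t
def atz(n,u,v,z):
    c,f,M,t=cal(n); r=M@np.array([(u-c['cx'])/f,(v-c['cy'])/f,1]); return t+r*(z-t[2])/r[2]
def proj(n,p):
    c,f,M,t=cal(n); q=M.T@(np.array(p)-t); return q[0]/q[2]*f+c['cx'],q[1]/q[2]*f+c['cy']
E
python3 - <<'E'
from h import *
p=np.load('pics/top0_p.npy');d=np.load('pics/top0_d.npy');W=cloud('top',d)
for nm,(u0,u1,v0,v1) in dict(block=(180,245,168,212),rack=(355,418,202,240),hold=(285,328,205,242)).items():
    cv2.imwrite(f'pics/c_{nm}.png',cv2.resize(p[v0:v1,u0:u1,::-1],None,fx=10,fy=10,interpolation=cv2.INTER_CUBIC))
    w=W[v0:v1,u0:u1]; z=w[...,2]
    print(nm,'zhist',np.histogram(z,bins=np.arange(-.01,.12,.005)))
    zt=dict(block=.034,rack=.030,hold=.024)[nm]
    m=np.abs(z-zt)<.006
    r=cv2.minAreaRect(w[m][:,:2].astype(np.float32)*1000); print(r, m.sum(), z[m].mean())
s=np.load('pics/scene0_p.npy')
cv2.imwrite('pics/c_s.png',cv2.resize(s[130:270,150:400,::-1],None,fx=3.2,fy=3.2,interpolation=cv2.INTER_CUBIC))
for u,v,z in((210,168,0),(340,160,.0)): print(atz('top',u,v,z))
E
```

```text
block zhist (array([  44, 1244,  382,   96,   34,   43,   34,   80,  783,  106,    0,
          0,    0,    0,    0,    0,    0,    0,    0,    0,    0,    0,
          0,    0,    0]), array([-0.01 , -0.005,  0.   ,  0.005,  0.01 ,  0.015,  0.02 ,  0.025,
        0.03 ,  0.035,  0.04 ,  0.045,  0.05 ,  0.055,  0.06 ,  0.065,
        0.07 ,  0.075,  0.08 ,  0.085,  0.09 ,  0.095,  0.1  ,  0.105,
        0.11 ,  0.115]))
((557.6788940429688, 148.87550354003906), (112.45092010498047, 59.90742874145508), 88.720947265625) 960 0.03272510456064372
rack zhist (array([  20, 1129,  479,   16,   15,   23,   26,  353,  164,   12,    8,
          9,    7,   22,  101,    1,    0,    0,    0,    0,    0,    0,
          0,    0,    0]), array([-0.01 , -0.005,  0.   ,  0.005,  0.01 ,  0.015,  0.02 ,  0.025,
        0.03 ,  0.035,  0.04 ,  0.045,  0.05 ,  0.055,  0.06 ,  0.065,
        0.07 ,  0.075,  0.08 ,  0.085,  0.09 ,  0.095,  0.1  ,  0.105,
        0.11 ,  0.115]))
((467.10308837890625, -275.2401123046875), (39.995941162109375, 104.39723205566406), 4.899850368499756) 526 0.02911999956656292
hold zhist (array([ 22, 757, 272,  57,  27,  25, 266,  40,   0,   0,   1,   2,   4,
        28,   6,   2,   1,   9,  40,  17,  11,   0,   0,   0,   0]), array([-0.01 , -0.005,  0.   ,  0.005,  0.01 ,  0.015,  0.02 ,  0.025,
        0.03 ,  0.035,  0.04 ,  0.045,  0.05 ,  0.055,  0.06 ,  0.065,
        0.07 ,  0.075,  0.08 ,  0.085,  0.09 ,  0.095,  0.1  ,  0.105,
        0.11 ,  0.115]))
((469.2256774902344, -81.06757354736328), (36.478721618652344, 77.84402465820312), 11.767704010009766) 322 0.023051587877727615
[0.62428363 0.1612571  0.        ]
[ 0.6368781  -0.17553085  0.        ]
```

View pics/c_block.png

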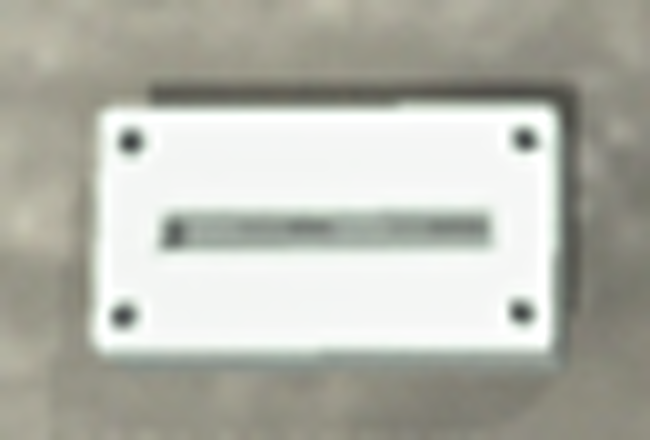

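View pics/c_rack.png

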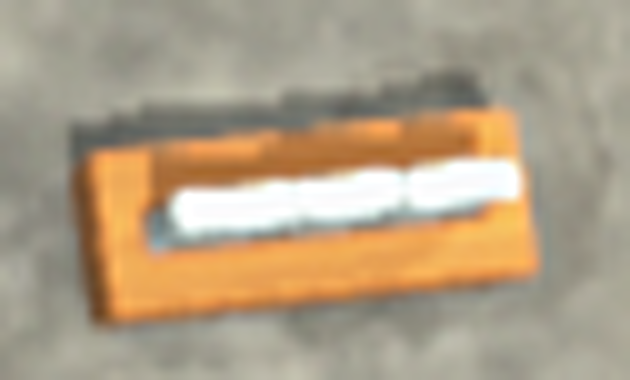

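View pics/c_hold.png

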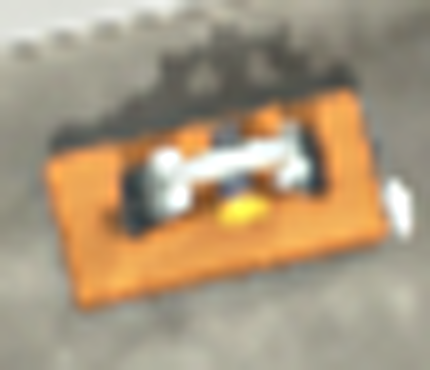

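View pics/c_s.png

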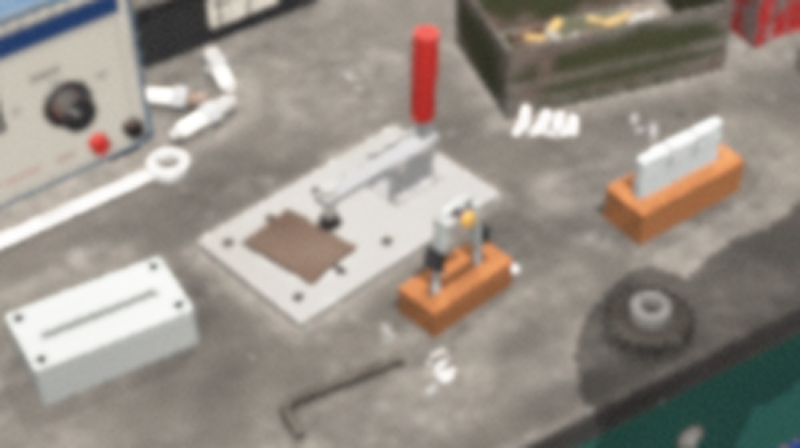

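Run:
```python
from h import *
p=np.load('pics/top0_p.npy').astype(int);d=np.load('pics/top0_d.npy');W=cloud('top',d)
# plate top from brightness
def rectfit(m,z,name):
    v,u=np.nonzero(m); P=np.array([atz('top',a,b,z)[:2] for a,b in zip(u,v)])
    print(name,len(u),cv2.minAreaRect((P*1000).astype(np.float32)),P.mean(0)*1000)
    c=P-P.mean(0); e=np.linalg.svd(c,full_matrices=False)[2][0]; e=e*np.sign(e[1]);print('  pca yaw deg',np.degrees(np.arctan2(-e[0],e[1])),'extent',np.ptp(c@e)*1000)
m=np.zeros(d.shape,bool); m[202:240,355:418]=1
rectfit(m&(p.min(-1)>215),.063,'plate bright')
m2=m&(W[...,2]>.05); w=W[m2]; print(w.mean(0),cv2.minAreaRect((w[:,:2]*1000).astype(np.float32)))
m=np.zeros(d.shape,bool); m[168:212,180:245]=1
rectfit(m&(p.min(-1)>225)&(W[...,2]>.025),.034,'block top')
m=np.zeros(d.shape,bool); m[187:195,194:231]=1
rectfit(m&(p.max(-1)<215),.034,'slot')
# notches
g=p.sum(-1)
for v in range(218,227): print(v,g[v,370:410])
# plate notches in scene
s=np.load('pics/scene0_p.npy')
cv2.imwrite('pics/c_s2.png',cv2.resize(s[160:205,330:390,::-1],None,fx=12,fy=12,interpolation=cv2.INTER_CUBIC))
for u,v in((385,221.5),(395.5,220.5)): print(atz('top',u,v,.063))
for nm,(u,v,z) in dict(gear=(347,263,.02),hex=(262,241,0.008),nut=(309,226,.081)).items(): print(nm,atz('top',u,v,z))
```

```text
plate bright 134 ((465.6388244628906, -273.90625), (9.14549446105957, 80.6690902709961), 4.9152913093566895) [ 465.70022002 -274.04006807]
  pca yaw deg 4.641230882453118 extent 80.67692709502795
[ 0.4584988  -0.25775202  0.12055703] ((419.2828369140625, -163.96380615234375), (30.677791595458984, 318.5186462402344), 23.32965087890625)
block top 904 ((557.1134643554688, 149.65158081054688), (110.3718490600586, 58.15789794921875), 88.52387237548828) [556.89050717 149.1942269 ]
  pca yaw deg -2.0186934754072388 extent 110.84512183098835
slot 131 ((556.951171875, 149.4951171875), (79.27710723876953, 7.584965705871582), 88.51588439941406) [556.91302161 149.21036687]
  pca yaw deg -1.3897385496589203 extent 79.2686704189499
218 [362 354 354 352 357 348 349 348 342 344 338 334 334 338 334 336 337 337
 350 369 381 417 453 445 409 373 480 559 598 671 756 762 760 759 756 758
 674 498 456 462]
219 [351 334 337 331 322 326 325 324 327 345 356 377 404 396 389 434 440 476
 556 597 675 758 764 763 736 650 763 762 761 759 758 754 753 751 753 757
 758 534 441 450]
220 [351 334 358 418 443 442 430 435
[... 636 characters left out ...]
224 [387 382 532 746 760 737 733 723 736 736 714 706 640 567 561 483 491 513
 520 498 433 416 409 409 449 476 479 487 489 458 483 511 503 514 535 536
 542 549 468 428]
225 [417 430 483 564 593 525 519 491 507 501 438 429 410 386 444 454 471 477
 488 494 456 470 471 481 491 496 492 488 498 509 528 537 533 533 528 530
 524 526 488 429]
226 [493 478 426 424 437 437 450 471 474 475 451 455 476 475 488 490 494 489
 491 498 498 506 504 508 501 493 488 481 491 505 521 523 513 513 517 512
 514 519 490 431]
[ 0.46506223 -0.26417215  0.063     ]
[ 0.4668066 -0.2890491  0.063    ]
gear [ 0.37187014 -0.17629997  0.02      ]
hex [0.43144025 0.02935982 0.008     ]
nut [ 0.45667397 -0.08362396  0.081     ]
```

View pics/c_s2.png

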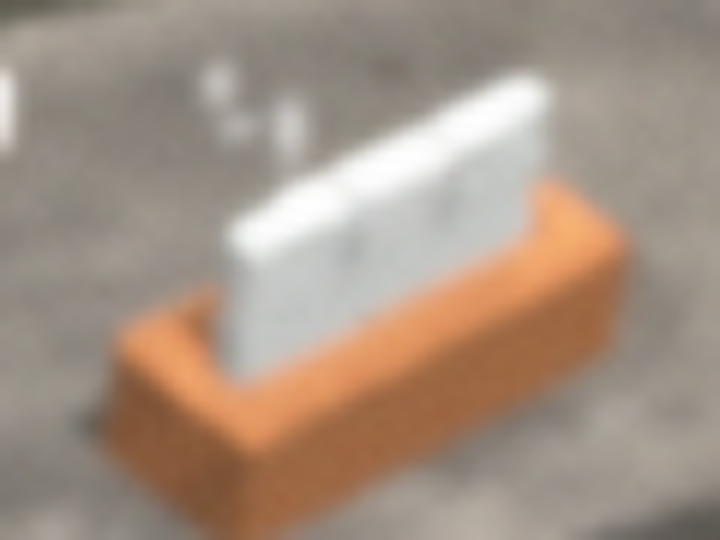

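```bash
cat >> h.py <<'E'
def go(x,y,z,yang=None):
    """units from the current pose to TCP x,y,z with the tool's y axis at world angle yang (deg)"""
    o=manip.get_obs(); M=R.from_quat(o['ee_rot']).as_matrix()
    s=M.T@(np.array([x,y,z])-o['position'])/.04
    a=np.degrees(np.arctan2(M[1,1],M[0,1])); t=0
    if yang is not None: t=-((yang-a+180)%360-180)/6
    print('shift',s.round(3),'turn',round(t,3),'tool y ang',a.round(2),'tilt',np.degrees(np.arccos(-M[2,2])).round(2),'w',o['grip_width'],'F',o['ft_force'].round(2),'pos',o['position'].round(4),'t',o['clock'],'q',o['joint_pos'].round(2))
E
python3 -c "
from h import *
go(.4657,-.2745,.16,4.9)"
```

```text
shift [ 9.176 -5.693  1.772] turn -13.03 tool y ang -73.28 tilt 0.07 w 0.9949170231547096 F [-0.61 -0.59 -0.15] pos [ 0.1797 -0.5983  0.2306] t 0.1 q [ 1.26  0.33 -0.06  1.46  0.02  1.35 -0.09]
```

```bash
python3 -m pendant '[[1.5,-0.9,0.3,-1.7,0],[3,-1.9,0.6,-3.4,0],[4.5,-2.8,0.9,-5.1,0],[6,-3.7,1.2,-6.8,0],[7.5,-4.65,1.5,-8.5,0]]' 30; python3 -c "
from h import *
go(.4657,-.2745,.14,4.9)"
```

```text
clock: 0.72
position: [0.3848, -0.3662, 0.1785]
ee_rot: [0.829, 0.56, -0.0, 0.0]
ft_force: [0.9, -1.0, 0.0]
grip_width: 0.999
shift [2.882 1.018 0.963] turn -4.476 tool y ang -21.95 tilt 0.01 w 0.9987472575946482 F [ 0.86 -1.03  0.02] pos [ 0.3848 -0.3662  0.1785] t 0.725 q [ 1.    0.19 -0.36  1.76  0.07  1.2   0.24]
```

```bash
python3 -m pendant '[[1,0.35,0.3,-1.5,0],[2,0.7,0.6,-3,0],[2.6,0.9,0.9,-4.3,0],[2.6,0.9,0.9,-4.3,0],[2.6,0.9,0.9,-4.3,0]]'; python3 -c "
from h import *
go(.4657,-.2745,.1,4.9)"
```

```text
clock: 1.35
position: [0.4561, -0.2862, 0.143]
ee_rot: [0.686, 0.728, -0.0, -0.0]
ft_force: [-0.3, 0.1, 0.8]
grip_width: 1.0
shift [0.278 0.258 1.074] turn -0.257 tool y ang 3.36 tilt 0.03 w 0.99970812040881 F [-0.31  0.11  0.79] pos [ 0.4561 -0.2862  0.143 ] t 1.35 q [ 0.89  0.25 -0.47  1.78  0.12  1.14  0.44]
```

```bash
python3 -m pendant '[[0.28,0.26,0.5,-0.26,0.6],[0.28,0.26,1.05,-0.26,0.6],[0.28,0.26,1.05,-0.26,0.6],[0.28,0.26,1.05,-0.26,0.6]]'
python3 - <<'E'
from h import *
go(.4657,-.2745,.038,4.9)
for n in("scene","top"):
    p,d=camera(n); cv2.imwrite(f'pics/{n}1.png',p[:,:,::-1])
E
```

```text
clock: 1.85
position: [0.4665, -0.2736, 0.1012]
ee_rot: [0.675, 0.738, 0.0, 0.0]
ft_force: [0.2, -0.5, 0.8]
grip_width: 0.401
shift [-0.019 -0.023  1.58 ] turn 0.026 tool y ang 5.06 tilt 0.01 w 0.401310542758368 F [ 0.24 -0.51  0.8 ] pos [ 0.4665 -0.2736  0.1012] t 1.85 q [ 0.86  0.3  -0.48  1.82  0.16  1.06  0.41]
```

View pics/scene1.png

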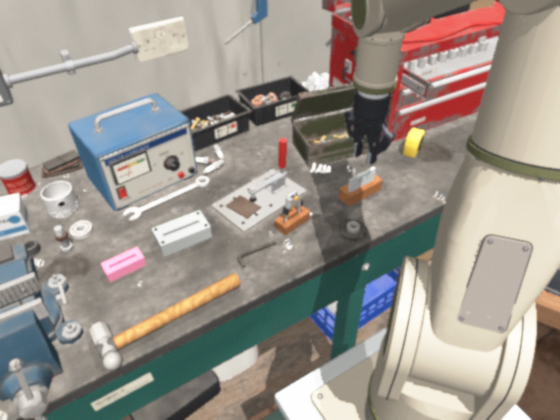

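View pics/top1.png

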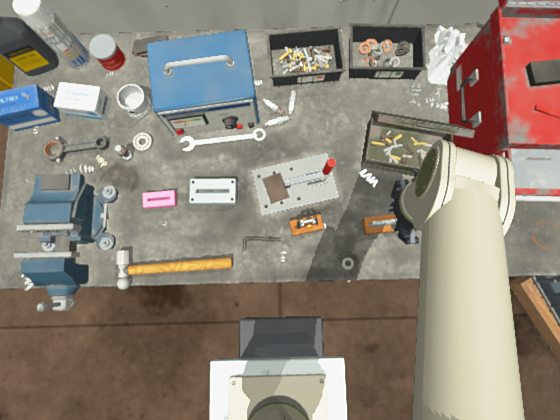

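The gripper straddles the plate in the scene view at (365,170), so I'll descend and grip.

```bash
python3 -m pendant '[[-0.02,-0.02,0.5,0.03,0.6],[-0.02,-0.02,1.0,0.03,0.6],[-0.02,-0.02,1.4,0.03,0.6],[-0.02,-0.02,1.55,0.03,0.6],[-0.02,-0.02,1.55,0.03,0.6]]' 40;  python3 -c "
from h import *
go(.4657,-.2745,.038,4.9)"; python3 -m pendant '[[0,0,0,0,0.8],[0,0,0,0,1],[0,0,0,0,1],[0,0,0,0,1],[0,0,0,0,1]]' 40;  python3 -c "
from h import *
go(.4657,-.2745,.18,4.9)"
```

```text
clock: 2.58
position: [0.4658, -0.2744, 0.039]
ee_rot: [0.676, 0.737, 0.0, 0.0]
ft_force: [-0.2, -0.1, 0.3]
grip_width: 0.404
shift [-0.002 -0.002  0.026] turn -0.0 tool y ang 4.9 tilt 0.0 w 0.40384536117554337 F [-0.16 -0.09  0.32] pos [ 0.4658 -0.2744  0.039 ] t 2.575 q [ 0.84  0.38 -0.46  1.86  0.21  0.94  0.37]
clock: 3.2
position: [0.466, -0.2747, 0.0397]
ee_rot: [0.676, 0.737, -0.0, 0.001]
ft_force: [-1.5, 0.6, 6.5]
grip_width: 0.086
shift [ 1.000e-03 -5.000e-03 -3.508e+00] turn -0.001 tool y ang 4.89 tilt 0.07 w 0.0855598984025129 F [-1.49  0.63  6.48] pos [ 0.466  -0.2747  0.0397] t 3.2 q [ 0.84  0.38 -0.46  1.86  0.21  0.94  0.37]
```

```bash
python3 -m pendant '[[0,0,-0.3,0,1],[0,0,-0.8,0,1],[0,0,-1.6,0,1],[0,0,-2.6,0,1],[0,0,-3.4,0,1]]';  python3 - <<'E'
from h import *
go(.557,.1493,.20,-1.4)
p,d=camera('scene'); cv2.imwrite('pics/scene2.png',cv2.resize(p[100:250,280:430,::-1],None,fx=4,fy=4,interpolation=cv2.INTER_CUBIC))
E
```

```text
clock: 3.82
position: [0.4657, -0.2742, 0.177]
ee_rot: [0.676, 0.737, 0.0, 0.0]
ft_force: [0.4, -0.9, -3.5]
grip_width: 0.087
shift [10.353  3.181 -0.578] turn 1.052 tool y ang 4.91 tilt 0.06 w 0.08739545498346965 F [ 0.38 -0.87 -3.55] pos [ 0.4657 -0.2742  0.177 ] t 3.825 q [ 0.88  0.22 -0.49  1.74  0.11  1.21  0.45]
```

View pics/scene2.png

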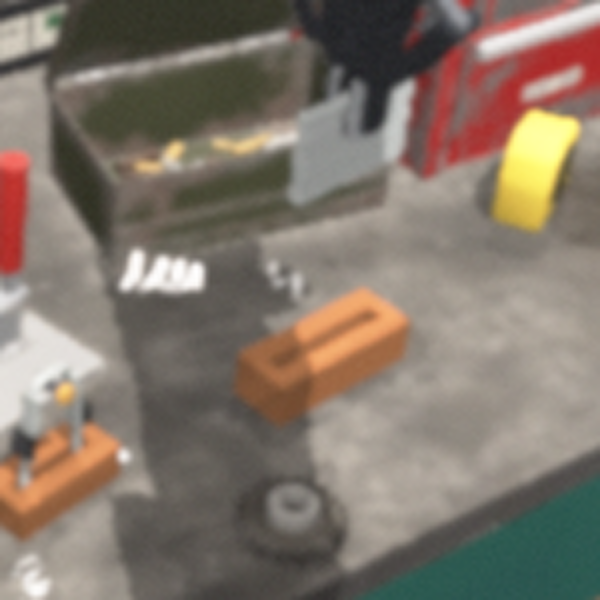

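```bash
python3 -m pendant '[[0.6,0.1,-0.6,0,1],[1.8,0.4,-0.8,0.1,1],[3,0.8,-0.8,0.3,1],[4.2,1.2,-0.8,0.5,1],[5.4,1.6,-0.8,0.5,1]]';  python3 -c "
from h import *
go(.557,.1493,.20,-1.4)"
```

```text
clock: 4.5
position: [0.5109, -0.052, 0.2073]
ee_rot: [0.695, 0.719, -0.0, 0.0]
ft_force: [1.3, -0.4, -2.9]
grip_width: 0.082
shift [4.993 1.318 0.18 ] turn 0.546 tool y ang 1.88 tilt 0.03 w 0.08195009122311037 F [ 1.29 -0.45 -2.88] pos [ 0.5109 -0.052   0.2073] t 4.5 q [ 0.62  0.16 -0.66  1.76  0.1   1.26 -0.03]
```

```bash
python3 -m pendant '[[1.2,0.4,0,0.1,1],[2.4,0.8,0,0.3,1],[3.5,1.2,0,0.4,1],[4.3,1.4,0,0.5,1],[4.7,1.5,0,0.5,1]]';  python3 -c "
from h import *
go(.557,.1493,.16,-1.4)"
```

```text
clock: 5.12
position: [0.5644, 0.1382, 0.207]
ee_rot: [0.713, 0.701, 0.0, -0.0]
ft_force: [-0.7, -0.7, -2.5]
grip_width: 0.086
shift [ 0.273 -0.188  1.175] turn 0.074 tool y ang -0.96 tilt 0.04 w 0.08585516693337013 F [-0.71 -0.75 -2.49] pos [0.5644 0.1382 0.207 ] t 5.125 q [ 0.29  0.34 -0.75  1.58  0.24  1.31 -0.51]
```

```bash
python3 -m pendant '[[0.27,-0.19,0.6,0.07,1],[0.27,-0.19,1.5,0.07,1],[0.27,-0.19,2.4,0.07,1],[0.27,-0.19,2.4,0.07,1],[0.27,-0.19,2.4,0.07,1]]';  python3 - <<'E'
from h import *
go(.557,.1493,.038,-1.4)
for n in("scene","top"):
    p,d=camera(n); cv2.imwrite(f'pics/{n}3.png',p[:,:,::-1]); np.save(f'pics/{n}3_d.npy',d); np.save(f'pics/{n}3_p.npy',p)
    u,v=(130,140) if n=='scene' else (165,140)
    cv2.imwrite(f'pics/{n}3c.png',cv2.resize(p[v:v+120,u:u+120,::-1],None,fx=5,fy=5,interpolation=cv2.INTER_CUBIC))
E
```

```text
clock: 5.75
position: [0.5581, 0.1469, 0.1125]
ee_rot: [0.717, 0.697, 0.001, 0.0]
ft_force: [0.1, 1.0, -2.7]
grip_width: 0.08
shift [ 0.06  -0.032  1.862] turn -0.026 tool y ang -1.56 tilt 0.09 w 0.08036001606715952 F [ 0.06  0.95 -2.71] pos [0.5581 0.1469 0.1125] t 5.75 q [ 0.26  0.42 -0.73  1.7   0.3   1.14 -0.59]
```

View pics/scene3c.png

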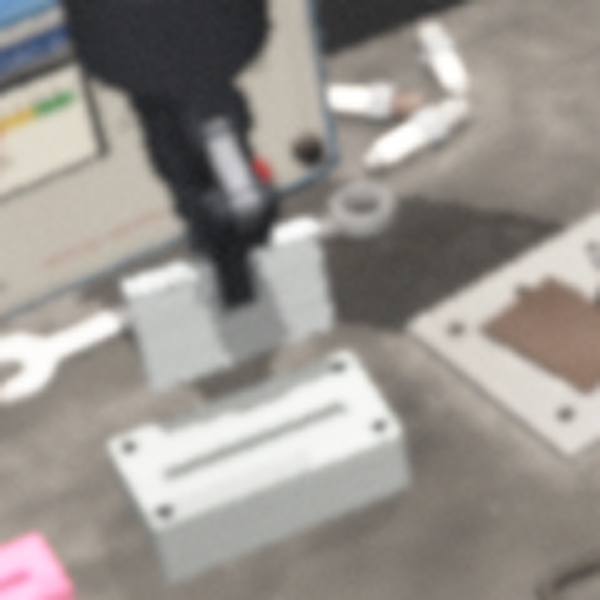

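View pics/top3c.png

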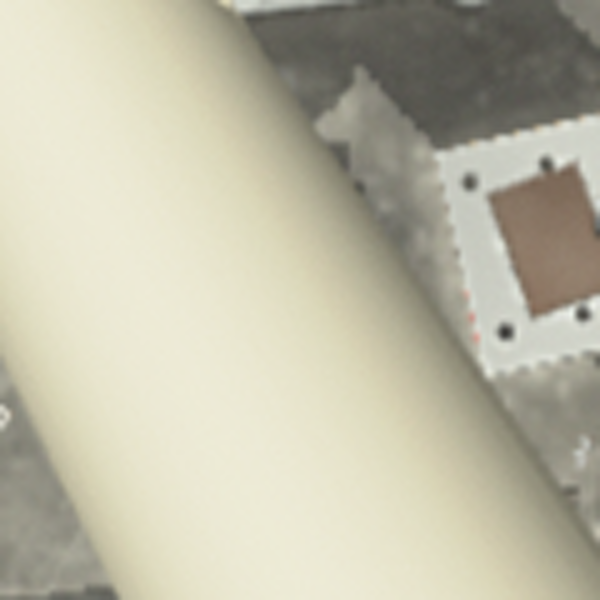

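Run:
```python
from h import *
def c(u,v): return round((u-130)*5+2),round((v-140)*5+2)
def fr(o,yaw):
    a=np.radians(yaw); return lambda x,y,z: (o[0]+x*np.cos(a)-y*np.sin(a),o[1]+x*np.sin(a)+y*np.cos(a),o[2]+z)
P=fr((.5581,.1469,.0808),-1.56)
for x,y,z in((-.004,.04,0),(-.004,-.04,0),(-.004,.04,.055),(-.004,-.04,.055)): print('plate',x,y,z,c(*proj('scene',P(x,y,z))))
B=fr((.557,.1493,0),-1.4)
for x,y,z in((-.03,.056,.034),(-.03,-.056,.034),(.03,.056,.034),(.03,-.056,.034),(-.03,.056,0),(0,.041,.034),(0,-.041,.034)): print('block',x,y,z,c(*proj('scene',B(x,y,z))))
for k in(.001,): print('sens', [np.array(proj('scene',B(dx,dy,.034)))-np.array(proj('scene',B(0,0,.034))) for dx,dy in((k,0),(0,k))])
p=np.load('pics/scene3_p.npy').copy()
im=cv2.resize(p[140:260,130:250,::-1],None,fx=6,fy=6,interpolation=cv2.INTER_CUBIC)
def poly(F,pts,col):
    q=np.array([[(u-130+.5)*6,(v-140+.5)*6] for u,v in (proj('scene',F(*t)) for t in pts)])
    cv2.polylines(im,[np.round(q*16).astype(int)],True,col,1,cv2.LINE_AA,4)
poly(P,[(-.004,.04,0),(-.004,-.04,0),(-.004,-.04,.055),(-.004,.04,.055)],(0,0,255))
poly(B,[(-.03,.056,.034),(-.03,-.056,.034),(.03,-.056,.034),(.03,.056,.034)],(0,255,0))
poly(B,[(-.005,.041,.034),(-.005,-.041,.034),(.005,-.041,.034),(.005,.041,.034)],(255,0,0))
cv2.imwrite('pics/ov3.png',im[:600])
```

```text
plate -0.004 0.04 0 (158, 394)
plate -0.004 -0.04 0 (338, 327)
plate -0.004 0.04 0.055 (132, 294)
plate -0.004 -0.04 0.055 (320, 228)
block -0.03 0.056 0.034 (159, 529)
block -0.03 -0.056 0.034 (406, 432)
block 0.03 0.056 0.034 (113, 442)
block 0.03 -0.056 0.034 (352, 351)
block -0.03 0.056 0 (174, 584)
block 0 0.041 0.034 (169, 472)
block 0 -0.041 0.034 (347, 403)
sens [array([-0.16624367, -0.27997472]), array([-0.43413554,  0.16814828])]
```

View pics/ov3.png

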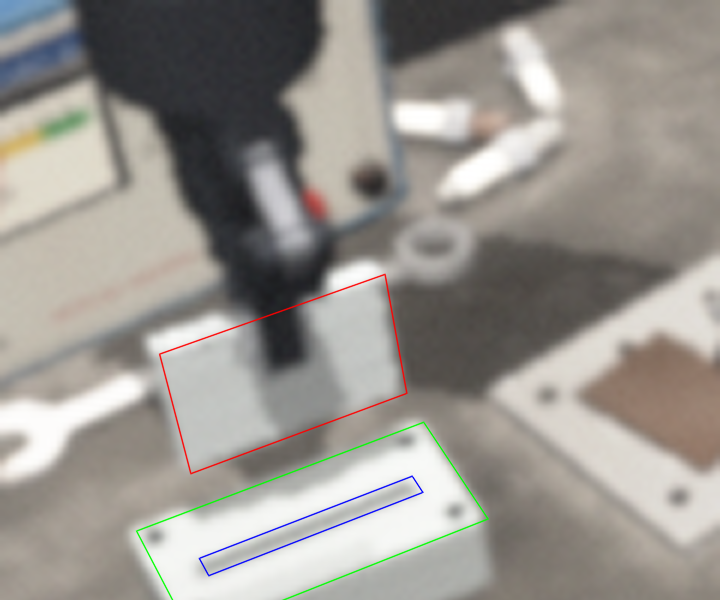

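```bash
cat >> h.py <<'E'
from scipy.ndimage import map_coordinates
def fr(o,yaw):
    a=np.radians(yaw); return lambda x,y,z: (o[0]+x*np.cos(a)-y*np.sin(a),o[1]+x*np.sin(a)+y*np.cos(a),o[2]+z)
def edge(g,cam,F,a,b,n=9,h=5,dark=False):
    """subpixel offset of the edge/dark line from predicted segment a-b, along image normal; returns offset px, normal"""
    A=np.array(proj(cam,F(*a)));B=np.array(proj(cam,F(*b))); t=(B-A)/np.linalg.norm(B-A); nn=np.array([-t[1],t[0]])
    s=np.arange(-h,h+.01,.25); prof=0
    for k in np.linspace(.12,.88,n*3):
        q=A+(B-A)*k+s[:,None]*nn; prof=prof+map_coordinates(g,[q[:,1],q[:,0]],order=1)
    prof=prof/(n*3); return s,prof,nn
E
python3 - <<'E'
from h import *
g=np.load('pics/scene3_p.npy').astype(float).mean(-1)
P=fr((.5581,.1469,.0808),-1.56);B=fr((.557,.1493,0),-1.4)
np.set_printoptions(linewidth=200,precision=0,suppress=True)
for nm,F,a,b in(('plate L',P,(-.004,.04,0),(-.004,.04,.055)),('plate R',P,(-.004,-.04,0),(-.004,-.04,.055)),('plate bot',P,(-.004,.04,0),(-.004,.012,0)),('plate botR',P,(-.004,-.02,0),(-.004,-.04,0)),
  ('slot line',B,(0,.041,.034),(0,-.041,.034)),('slot +y end',B,(-.003,.041,.034),(.003,.041,.034)),('slot -y end',B,(-.003,-.041,.034),(.003,-.041,.034)),('blk front',B,(-.03,.056,.034),(-.03,-.056,.034)),('blk left',B,(-.03,.056,.034),(.03,.056,.034)),('blk right',B,(-.03,-.056,.034),(.03,-.056,.034))):
    s,pr,nn=edge(g,'scene',F,a,b); print(nm,'normal',nn.round(2).tolist()); print('  ',pr[::2])
print(s[::2])
E
```

```text
plate L normal [0.97, -0.25]
   [158. 153. 148. 143. 141. 141. 146. 155. 166. 177. 185. 190. 193. 194. 195. 195. 194. 194. 194. 194. 194.]
plate R normal [0.98, -0.18]
   [196. 196. 196. 195. 194. 190. 183. 171. 154. 134. 115. 100.  91.  86.  84.  83.  82.  81.  81.  81.  81.]
plate bot normal [0.35, 0.94]
   [194. 194. 195. 195. 195. 194. 191. 184. 174. 162. 149. 139. 133. 130. 130. 130. 131. 133. 136. 141. 147.]
plate botR normal [0.35, 0.94]
   [193. 193. 193. 193. 193. 192. 190. 185. 177. 167. 158. 149. 144. 141. 140. 139. 141. 145. 153. 162. 171.]
slot line normal [0.36, 0.93]
   [237. 241. 244. 245. 244. 242. 236. 227. 214. 198. 187. 185. 192. 206. 221. 231. 238. 241. 242. 242. 241.]
slot +y end normal [0.88, -0.48]
   [242. 242. 242. 241. 240. 236. 230. 223. 213. 204. 199. 194. 193. 193. 195. 197. 199. 201. 201. 201. 202.]
slot -y end normal [0.84, -0.54]
   [199. 197. 196. 194. 193. 193. 196. 203. 214. 225. 233. 239. 243. 245. 246. 247. 247. 246. 245. 242. 236.]
blk front normal [0.37, 0.93]
   [241. 240. 238. 236. 235. 234. 233. 230. 224. 215. 202. 190. 180. 175. 172. 170. 169. 168. 168. 168. 169.]
blk left normal [0.89, -0.46]
   [134. 133. 133. 133. 135. 142. 155. 174. 196. 214. 224. 228. 227. 224. 221. 221. 222. 226. 230. 233. 235.]
blk right normal [0.83, -0.55]
   [234. 231. 229. 229. 232. 234. 233. 229. 217. 197. 173. 152. 137. 128. 124. 122. 122. 122. 123. 125. 128.]
[-5. -4. -4. -4. -3. -2. -2. -2. -1. -0.  0.  0.  1.  2.  2.  2.  3.  4.  4.  4.  5.]
```

```bash
python3 -m pendant '[[0.05,-0.03,0.6,-0.03,1],[0.05,-0.03,1,-0.03,1],[0.05,-0.03,1,-0.03,1]]';  python3 - <<'E'
from h import *
go(.557,.149,.038,-1.4)
E
```

```text
clock: 6.22
position: [0.5557, 0.1488, 0.0704]
ee_rot: [0.715, 0.699, -0.001, -0.0]
ft_force: [0.4, 0.6, -2.7]
grip_width: 0.087
shift [0.005 0.033 0.809] turn 0.009 tool y ang -1.35 tilt 0.09 w 0.08729320553391065 F [ 0.41  0.61 -2.67] pos [0.5557 0.1488 0.0704] t 6.225 q [ 0.24  0.47 -0.71  1.74  0.34  1.06 -0.61]
```

```bash
python3 -m pendant '[[0.005,0.03,0,0,1],[0.005,0.03,0.1,0,1],[0.005,0.03,0.2,0,1],[0.005,0.03,0.2,0,1]]';  python3 - <<'E'
from h import *
go(.557,.149,.038,-1.4); print(manip.get_obs()['torque'])
E
```

```text
clock: 6.72
position: [0.5571, 0.1493, 0.0626]
ee_rot: [0.715, 0.699, -0.0, -0.0]
ft_force: [-0.1, 0.1, -2.8]
grip_width: 0.078
shift [-0.006 -0.003  0.614] turn 0.011 tool y ang -1.34 tilt 0.03 w 0.07766898457866617 F [-0.12  0.05 -2.76] pos [0.5571 0.1493 0.0626] t 6.725 q [ 0.23  0.48 -0.71  1.74  0.35  1.05 -0.62]
[ 0.04222251 -0.01075802 -0.01415146]
```

```bash
python3 -m pendant '[[0,0,0.1,0,1],[0,0,0.2,0,1],[0,0,0.2,0,1]]';  python3 - <<'E'
from h import *
go(.557,.149,.038,-1.4); print(manip.get_obs()['torque'])
E
```

```text
clock: 7.1
position: [0.5571, 0.1492, 0.0545]
ee_rot: [0.715, 0.699, -0.0, -0.0]
ft_force: [-0.1, -0.4, -2.1]
grip_width: 0.082
shift [-0.006 -0.002  0.412] turn 0.01 tool y ang -1.34 tilt 0.04 w 0.08233922624875192 F [-0.08 -0.38 -2.14] pos [0.5571 0.1492 0.0545] t 7.1 q [ 0.23  0.49 -0.7   1.75  0.36  1.04 -0.63]
[-0.01541652  0.0137824   0.00516238]
```

```bash
python3 -m pendant '[[0,0,0.1,0,1],[0,0,0.2,0,1],[0,0,0.3,0,1],[0,0,0.34,0,1],[0,0,0.34,0,1]]';  python3 - <<'E'
from h import *
go(.557,.149,.038,-1.4); print(manip.get_obs()['torque'])
E
```

```text
clock: 7.72
position: [0.5573, 0.1493, 0.0412]
ee_rot: [0.715, 0.699, -0.0, -0.0]
ft_force: [0.0, -1.0, -2.3]
grip_width: 0.085
shift [-0.009 -0.008  0.08 ] turn 0.01 tool y ang -1.34 tilt 0.01 w 0.08539570828241524 F [ 0.01 -1.04 -2.33] pos [0.5573 0.1493 0.0412] t 7.725 q [ 0.22  0.51 -0.69  1.76  0.37  1.01 -0.64]
[ 0.0106705  -0.00883574 -0.01928312]
```

```bash
python3 -m pendant '[[0,0,0.04,0,1],[0,0,0.06,0,1],[0,0,0.06,0,1]]';  python3 - <<'E'
from h import *
go(.557,.149,.038,-1.4)
E
```

```text
clock: 8.1
position: [0.5577, 0.1494, 0.0397]
ee_rot: [0.715, 0.699, 0.0, 0.0]
ft_force: [-1.8, -2.0, 5.9]
grip_width: 0.085
shift [-0.011 -0.017  0.044] turn 0.01 tool y ang -1.34 tilt 0.04 w 0.08539538658067017 F [-1.79 -2.03  5.87] pos [0.5577 0.1494 0.0397] t 8.1 q [ 0.22  0.51 -0.69  1.76  0.38  1.01 -0.64]
```

Floor contact came at the expected height, so I'll release.

```bash
python3 -m pendant '[[0,0,0,0,0.8],[0,0,0,0,0.65],[0,0,0,0,0.6],[0,0,0,0,0.6],[0,0,0,0,0.6]]' && python3 -m pendant '[[0,0,-0.4,0,0.6],[0,0,-1.2,0,0.6],[0,0,-2.4,0,0.6],[0,0,-3.6,0,0.6],[0,0,-4.6,0,0.6]]' ;  python3 - <<'E'
from h import *
go(.469,-.081,.22,-78.2)
E
```

```text
clock: 8.72
position: [0.5574, 0.1493, 0.0389]
ee_rot: [0.715, 0.699, -0.0, 0.0]
ft_force: [-0.4, 0.6, 0.0]
grip_width: 0.401
clock: 9.35
position: [0.5574, 0.1497, 0.2263]
ee_rot: [0.715, 0.699, 0.001, 0.001]
ft_force: [0.8, 0.1, -0.7]
grip_width: 0.402
shift [-5.818 -2.079  0.149] turn 12.814 tool y ang -1.31 tilt 0.13 w 0.40245233932523583 F [ 0.82  0.11 -0.67] pos [0.5574 0.1497 0.2263] t 9.35 q [ 0.29  0.32 -0.77  1.57  0.23  1.34 -0.53]
```

```bash
python3 -m pendant '[[-0.8,-0.3,0,1.7,0.6],[-1.8,-0.7,0,3.4,0.5],[-2.9,-1,0,5.1,0.3],[-4,-1.4,0,6.8,0.1],[-5,-1.8,0,8.5,0]]';python3 - <<'E'
from h import *
go(.469,-.081,.22,-78.2)
E
```

```text
clock: 9.98
position: [0.4801, -0.0501, 0.2242]
ee_rot: [0.947, 0.32, 0.001, 0.0]
ft_force: [1.3, -1.2, 0.2]
grip_width: 0.999
shift [-0.689  0.445  0.104] turn 4.255 tool y ang -52.67 tilt 0.09 w 0.9994783124333385 F [ 1.26 -1.15  0.16] pos [ 0.4801 -0.0501  0.2242] t 9.975 q [ 0.56  0.06 -0.57  1.81  0.03  1.28 -0.93]
```

```bash
python3 -m pendant '[[-0.2,0.1,0,1.5,0],[-0.5,0.3,0,3,0],[-0.68,0.44,0,4.2,0],[-0.68,0.44,0,4.2,0],[-0.68,0.44,0,4.2,0]]';python3 - <<'E'
from h import *
go(.469,-.081,.12,-78.2)
for n in("scene","top"):
    p,d=camera(n); cv2.imwrite(f'pics/{n}4.png',p[:,:,::-1]); np.save(f'pics/{n}4_d.npy',d); np.save(f'pics/{n}4_p.npy',p)
p=np.load('pics/scene4_p.npy'); cv2.imwrite('pics/scene4c.png',cv2.resize(p[150:270,130:330,::-1],None,fx=4,fy=4,interpolation=cv2.INTER_CUBIC))
p=np.load('pics/top4_p.npy'); cv2.imwrite('pics/top4c.png',cv2.resize(p[140:260,180:340,::-1],None,fx=5,fy=5,interpolation=cv2.INTER_CUBIC))
E
```

```text
clock: 10.6
position: [0.4701, -0.0788, 0.2235]
ee_rot: [0.994, 0.11, 0.0, 0.0]
ft_force: [0.9, 0.3, 0.3]
grip_width: 1.003
shift [-0.042  0.047  2.588] turn 0.145 tool y ang -77.33 tilt 0.04 w 1.002962527822761 F [0.88 0.25 0.25] pos [ 0.4701 -0.0788  0.2235] t 10.6 q [ 0.59  0.04 -0.53  1.83  0.02  1.28 -1.29]
```

View pics/scene4c.png

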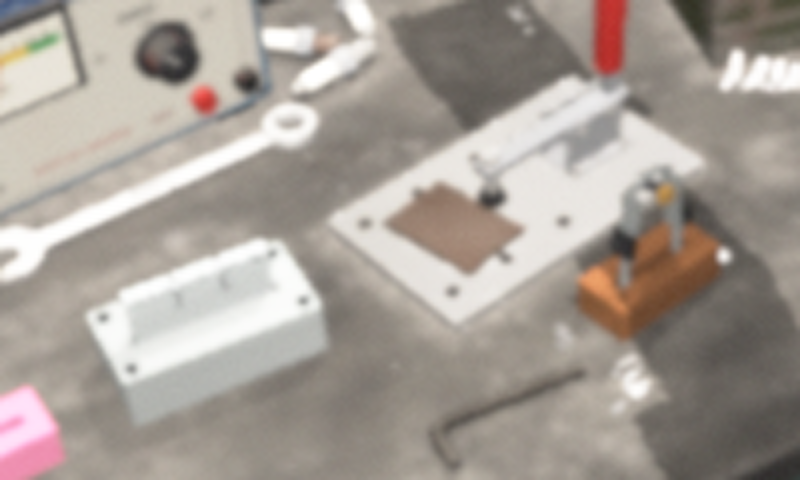

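View pics/top4c.png

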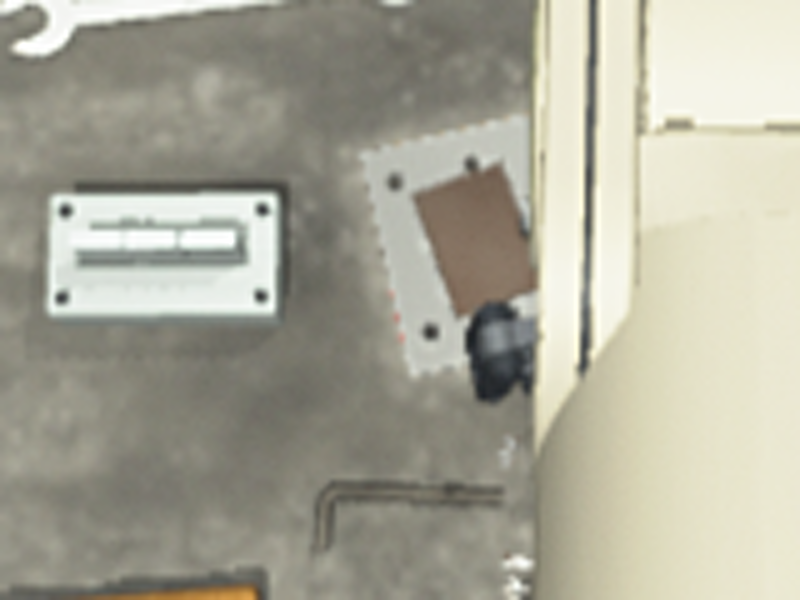

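The plate is seated in the block, standing proud by the expected amount in both views. Next I'll measure the callipers.

Run:
```python
from h import *
for u,v in((304.3-2.8,221.6),(308,221.3),(314,219.8)): print(atz('top',u-.5,v-.5,.090).round(4))
p=np.load('pics/top0_p.npy').astype(int);d=np.load('pics/top0_d.npy');W=cloud('top',d)
m=np.zeros(d.shape,bool); m[205:242,285:328]=1
w=W[m&(W[...,2]>.05)&(W[...,2]<.1)]; print(w.mean(0), cv2.minAreaRect((w[:,:2]*1000).astype(np.float32)))
w=w[w[:,2]>.078];print(w.mean(0), cv2.minAreaRect((w[:,:2]*1000).astype(np.float32)))
o=m&(p[...,0]>150)&(p[...,2]<120)&(W[...,2]<.03); v,u=np.nonzero(o); P=np.array([atz('top',a,b,.024)[:2] for a,b in zip(u,v)]); print(cv2.minAreaRect((P*1000).astype(np.float32)))
# overlay prediction of callipers in scene
s=np.load('pics/scene4_p.npy'); u0,v0,k=265,180,9
im=cv2.resize(s[v0:v0+65,u0:u0+80,::-1],None,fx=k,fy=k,interpolation=cv2.INTER_CUBIC)
H=fr((.4692,-.0811,0),11.77)
def pl(pts,col):
    q=np.array([[(a-u0+.5)*k,(b-v0+.5)*k] for a,b in (proj('scene',H(*t)) for t in pts)]); cv2.polylines(im,[np.round(q).astype(int)],False,col,1,cv2.LINE_AA)
pl([(-.018,-.039,.024),(-.018,.039,.024),(.018,.039,.024),(.018,-.039,.024),(-.018,-.039,.024)],(0,255,0))
pl([(0,.0225,.006),(0,0,.081)],(0,0,255));pl([(0,-.0225,.006),(0,0,.081)],(0,0,255))
for y in(.0245,-.0245): pl([(0,y,.042),(0,y,.058)],(255,0,255))
cv2.imwrite('pics/cal4.png',im)
```

```text
[ 0.4673 -0.0651  0.09  ]
[ 0.4676 -0.08    0.09  ]
[ 0.4707 -0.0939  0.09  ]
[ 0.46717449 -0.07961937  0.07564072] ((466.7391357421875, -81.77157592773438), (21.21864128112793, 47.908687591552734), 14.587677955627441)
[ 0.46704446 -0.08132686  0.08508049] ((466.7372131347656, -81.6908187866211), (21.115644454956055, 32.67352294921875), 1.2813565731048584)
((467.764892578125, -80.79729461669922), (39.29543685913086, 80.7652587890625), 11.809761047363281)
```

View pics/cal4.png

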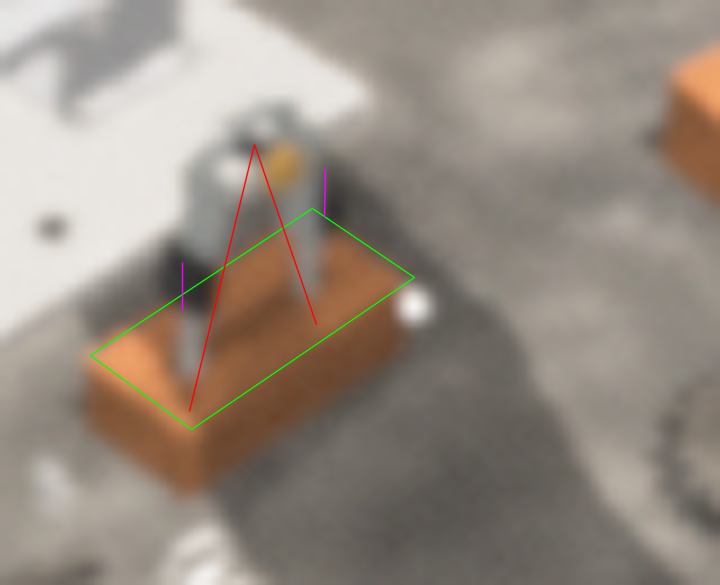

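```bash
python3 -m pendant '[[-0.04,0.06,0.7,0.14,0.1],[-0.04,0.06,1.6,0.14,0.1],[-0.04,0.06,2.5,0.14,0.1],[-0.04,0.06,2.5,0.14,0.1]]';python3 - <<'E'
from h import *
go(.468,-.0808,.031,-78.2)
for n in("scene",):
    p,d=camera(n); cv2.imwrite('pics/scene5c.png',cv2.resize(p[130:250,230:350,::-1],None,fx=5,fy=5,interpolation=cv2.INTER_CUBIC))
E
```

```text
clock: 11.2
position: [0.4673, -0.0815, 0.1211]
ee_rot: [0.995, 0.102, -0.002, -0.001]
ft_force: [1.0, -0.5, 0.8]
grip_width: 0.901
shift [ 0.03  -0.008  2.252] turn -0.013 tool y ang -78.28 tilt 0.27 w 0.9014131125218866 F [ 0.99 -0.52  0.84] pos [ 0.4673 -0.0815  0.1211] t 11.2 q [ 0.57  0.14 -0.53  1.95  0.08  1.07 -1.35]
```

View pics/scene5c.png

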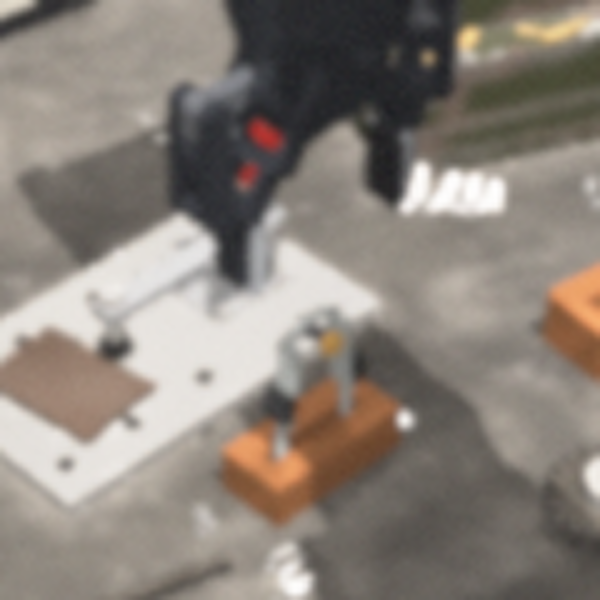

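```bash
python3 -m pendant '[[0.03,0,0.5,0,0.1],[0.03,0,1.1,0,0.1],[0.03,0,1.7,0,0.1],[0.03,0,2.15,0,0.1],[0.03,0,2.25,0,0.1]]' 30;python3 - <<'E'
from h import *
go(.468,-.0808,.031,-78.2)
for n in("scene",):
    p,d=camera(n); cv2.imwrite('pics/scene6c.png',cv2.resize(p[160:250,250:350,::-1],None,fx=7,fy=6.5,interpolation=cv2.INTER_CUBIC))
E
```

```text
clock: 11.88
position: [0.4702, -0.0819, 0.0329]
ee_rot: [0.995, 0.101, -0.0, -0.0]
ft_force: [-0.7, -0.1, 0.6]
grip_width: 0.903
shift [-0.049 -0.038  0.049] turn -0.028 tool y ang -78.37 tilt 0.01 w 0.9031640490537776 F [-0.72 -0.12  0.57] pos [ 0.4702 -0.0819  0.0329] t 11.875 q [ 0.54  0.28 -0.51  2.02  0.17  0.88 -1.43]
```

View pics/scene6c.png

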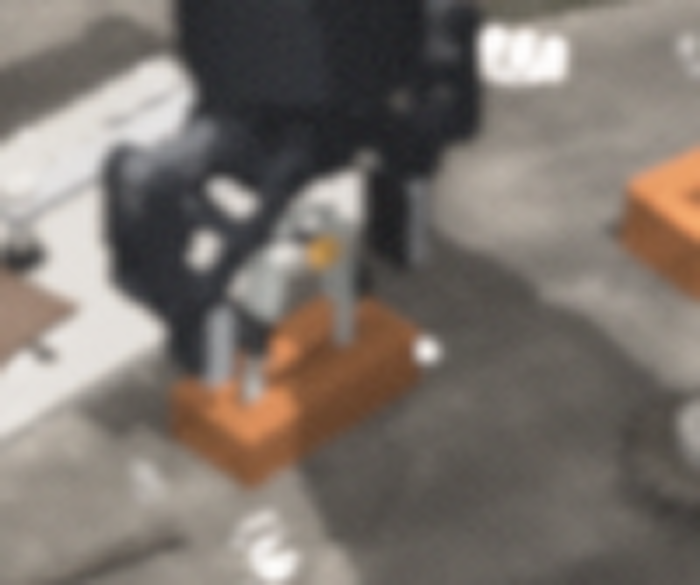

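```bash
python3 -m pendant '[[-0.05,-0.04,0.03,-0.03,0.3],[-0.05,-0.04,0.03,-0.03,0.38],[-0.05,-0.04,0.03,-0.03,0.42],[-0.05,-0.04,0.03,-0.03,0.44],[-0.05,-0.04,0.03,-0.03,0.45]]' 30;python3 - <<'E'
from h import *
go(.468,-.0808,.031,-78.2)
E
python3 -m pendant '[[0,0,0,0,0.47],[0,0,0,0,0.47],[0,0,0,0,0.47]]' 30
python3 - <<'E'
from h import *
go(.468,-.0808,.031,-78.2)
p,d=camera('scene'); cv2.imwrite('pics/scene7c.png',cv2.resize(p[160:250,250:350,::-1],None,fx=7,fy=6.5,interpolation=cv2.INTER_CUBIC))
E
```

```text
clock: 12.55
position: [0.4684, -0.0808, 0.0323]
ee_rot: [0.995, 0.103, 0.001, 0.0]
ft_force: [-0.2, 0.2, 6.3]
grip_width: 0.547
shift [-0.01  -0.001  0.032] turn -0.001 tool y ang -78.2 tilt 0.07 w 0.5471151161544151 F [-0.16  0.21  6.34] pos [ 0.4684 -0.0808  0.0323] t 12.55 q [ 0.54  0.27 -0.51  2.03  0.17  0.88 -1.43]
clock: 12.92
position: [0.468, -0.0808, 0.0319]
ee_rot: [0.995, 0.103, 0.0, 0.0]
ft_force: [-0.9, -0.6, 5.1]
grip_width: 0.532
shift [-0.001 -0.001  0.023] turn -0.001 tool y ang -78.2 tilt 0.03 w 0.5316143101750158 F [-0.87 -0.56  5.11] pos [ 0.468  -0.0808  0.0319] t 12.925 q [ 0.54  0.27 -0.51  2.03  0.17  0.88 -1.43]
```

View pics/scene7c.png

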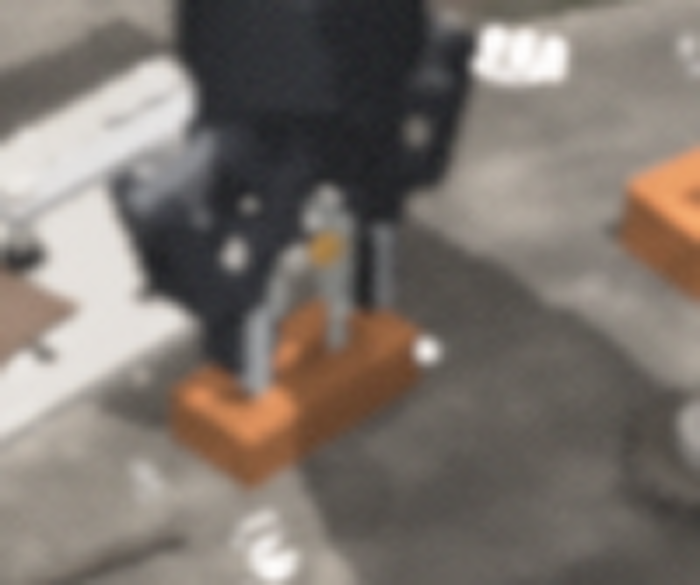

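```bash
python3 -m pendant '[[0,0,-0.3,0,0.47],[0,0,-0.8,0,0.47],[0,0,-1.6,0,0.47],[0,0,-2.6,0,0.47],[0,0,-3.5,0,0.47]]';python3 -m pendant '[[0,0,-0.3,0,0.47],[0,0,-0.3,0,0.49],[0,0,-0.3,0,0.5],[0,0,-0.3,0,0.5]]';python3 - <<'E'
from h import *
go(.557,.1493,.20,-91.4)
p,d=camera('scene'); cv2.imwrite('pics/scene8c.png',cv2.resize(p[110:220,230:350,::-1],None,fx=5.4,fy=5.4,interpolation=cv2.INTER_CUBIC))
E
```

```text
clock: 13.6
position: [0.4672, -0.0804, 0.1733]
ee_rot: [0.995, 0.103, -0.0, -0.0]
ft_force: [0.6, -0.4, -1.1]
grip_width: 0.528
clock: 14.1
position: [0.4671, -0.0806, 0.1825]
ee_rot: [0.995, 0.103, -0.001, -0.0]
ft_force: [0.3, -0.9, -2.1]
grip_width: 0.498
shift [ 3.374 -5.167 -0.438] turn 2.201 tool y ang -78.2 tilt 0.12 w 0.4980531100147413 F [ 0.33 -0.95 -2.09] pos [ 0.4671 -0.0806  0.1825] t 14.1 q [ 0.59  0.07 -0.53  1.89  0.04  1.2  -1.32]
```

View pics/scene8c.png

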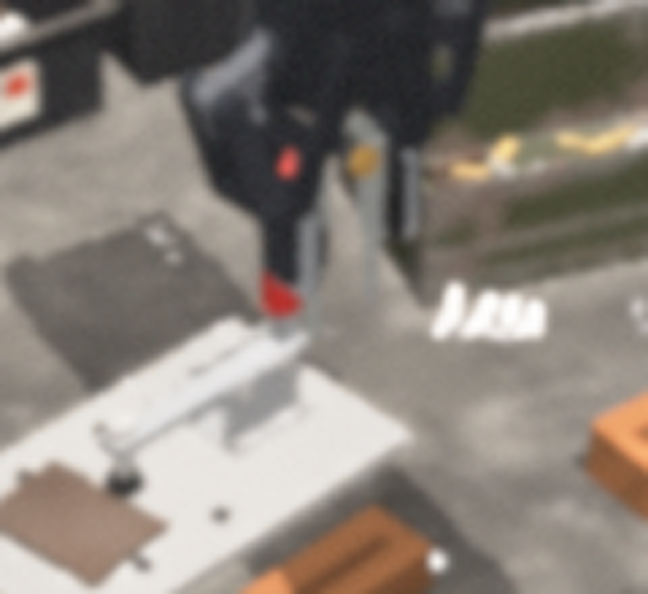

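```bash
python3 -m pendant '[[0.5,-0.8,-0.3,0.3,0.5],[1.2,-1.8,-0.4,0.8,0.5],[1.9,-2.9,-0.4,1.3,0.5],[2.6,-4,-0.2,1.8,0.5],[3.1,-4.8,0,2.2,0.5]]';python3 -m pendant '[[0.2,-0.3,0.2,0,0.5],[0.2,-0.3,0.5,0,0.5],[0.2,-0.3,0.5,0,0.5]]';python3 - <<'E'
from h import *
go(.557,.1493,.14,-91.4)
E
```

```text
clock: 14.78
position: [0.5501, 0.135, 0.1829]
ee_rot: [1.0, -0.012, -0.0, -0.0]
ft_force: [0.1, -0.4, -0.7]
grip_width: 0.499
clock: 15.15
position: [0.5575, 0.1423, 0.1622]
ee_rot: [1.0, -0.013, -0.001, 0.001]
ft_force: [-0.1, 0.1, -0.5]
grip_width: 0.499
shift [-0.016 -0.175  0.556] turn -0.015 tool y ang -91.49 tilt 0.16 w 0.4993072519812997 F [-0.09  0.08 -0.54] pos [0.5575 0.1423 0.1622] t 15.15 q [ 0.22  0.35 -0.66  1.65  0.23  1.22 -2.09]
```

```bash
python3 -m pendant '[[0,-0.18,0.3,0,0.51],[0,-0.18,0.9,0,0.52],[0,-0.18,1,0,0.52],[0,-0.18,1,0,0.52]]';python3 - <<'E'
from h import *
go(.557,.1493,.1,-91.4)
for n in("scene","top"):
    p,d=camera(n); np.save(f'pics/{n}9_d.npy',d); np.save(f'pics/{n}9_p.npy',p);cv2.imwrite(f'pics/{n}9.png',p[:,:,::-1])
    if n=='scene': cv2.imwrite('pics/scene9c.png',cv2.resize(p[150:260,130:240,::-1],None,fx=5.4,fy=5.4,interpolation=cv2.INTER_CUBIC))
E
```

```text
clock: 15.65
position: [0.5584, 0.1514, 0.124]
ee_rot: [1.0, -0.012, 0.0, 0.0]
ft_force: [-0.1, -0.2, -1.8]
grip_width: 0.48
shift [-0.034  0.053  0.599] turn -0.003 tool y ang -91.42 tilt 0.01 w 0.4804190886066051 F [-0.14 -0.2  -1.8 ] pos [0.5584 0.1514 0.124 ] t 15.65 q [ 0.19  0.39 -0.66  1.69  0.26  1.15 -2.13]
```

View pics/scene9c.png

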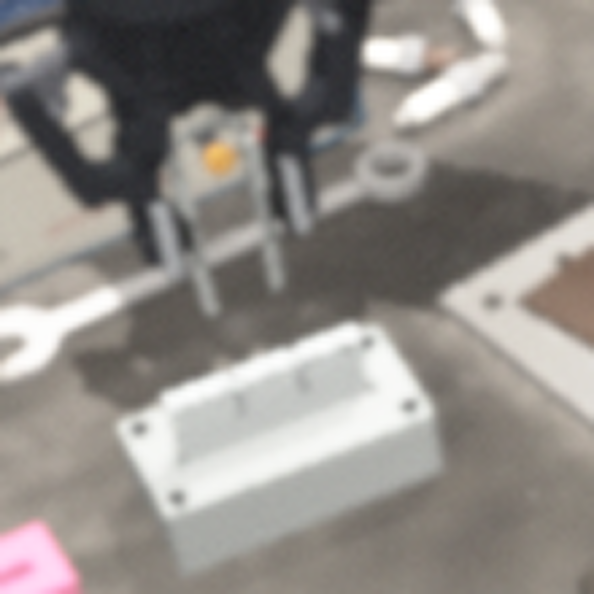

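View pics/top9.png

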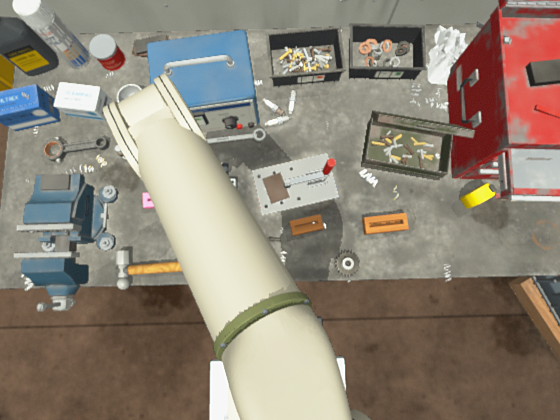

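```bash
python3 -m pendant '[[-0.03,0.05,0.3,0,0.52],[-0.03,0.05,0.55,0,0.52],[-0.03,0.05,0.55,0,0.52],[-0.03,0.05,0.55,0,0.52]]';python3 - <<'E'
from h import *
go(.557,.1493,.1,-91.4)
p,d=camera('scene'); np.save('pics/scene10_p.npy',p); np.save('pics/scene10_d.npy',d)
u0,v0,k=140,170,8
im=cv2.resize(p[v0:v0+70,u0:u0+90,::-1],None,fx=k,fy=k,interpolation=cv2.INTER_CUBIC)
cv2.imwrite('pics/s10raw.png',im)
o=manip.get_obs()['position']
B=fr((.5574,.1496,.008),-1.35); T=fr(o,-1.42)
def dot(F,t,c):
    a,b=proj('scene',F(*t)); cv2.circle(im,(int(round((a-u0+.5)*k)),int(round((b-v0+.5)*k))),3,c,-1); print(t,round(a,2),round(b,2))
for y in(.013,-.013): dot(B,(0,y,.055),(0,0,255)); dot(B,(-.004,y,.052),(0,0,255)); dot(T,(0,y,-.027),(0,255,0))
for y in(.04,-.04): dot(B,(-.004,y,.055),(255,0,0))
cv2.imwrite('pics/s10.png',im)
E
```

```text
clock: 16.25
position: [0.5572, 0.1497, 0.1018]
ee_rot: [1.0, -0.012, -0.0, -0.0]
ft_force: [-0.1, 0.0, -1.4]
grip_width: 0.484
shift [-0.004  0.01   0.044] turn 0.001 tool y ang -91.4 tilt 0.0 w 0.48438383317911426 F [-0.08  0.01 -1.39] pos [0.5572 0.1497 0.1018] t 16.25 q [ 0.19  0.41 -0.65  1.71  0.27  1.11 -2.14]
(0, 0.013, 0.055) 173.33 219.42
(-0.004, 0.013, 0.052) 174.23 221.57
(0, 0.013, -0.027) 172.31 215.39
(0, -0.013, 0.055) 184.85 215.05
(-0.004, -0.013, 0.052) 185.75 217.17
(0, -0.013, -0.027) 183.95 211.03
(-0.004, 0.04, 0.055) 161.75 225.2
(-0.004, -0.04, 0.055) 197.3 211.69
```

View pics/s10.png

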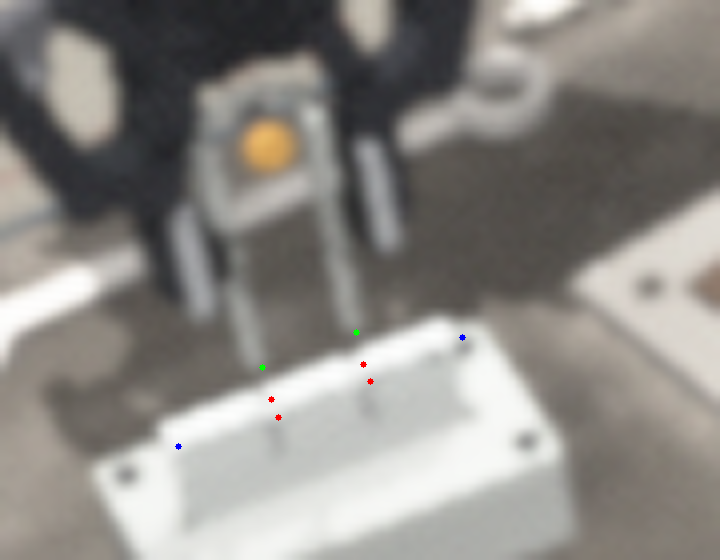

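View pics/s10raw.png

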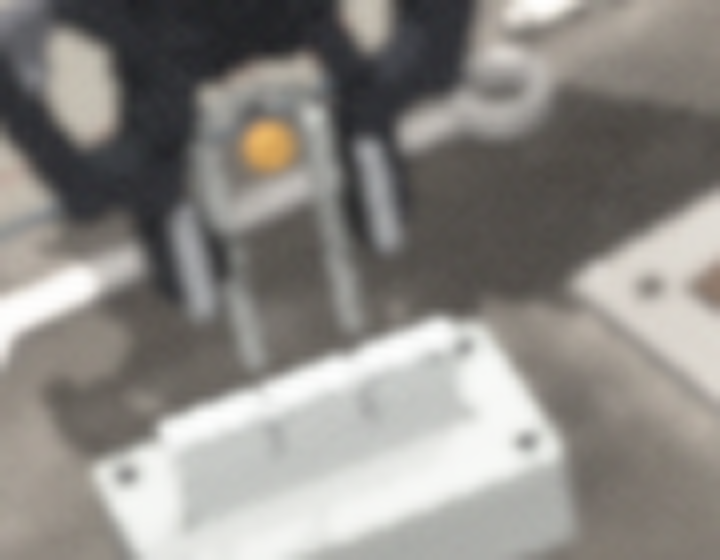

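Run:
```python
from h import *
d=np.load('pics/scene10_d.npy');p=np.load('pics/scene10_p.npy').astype(int);W=cloud('scene',d)*1000
np.set_printoptions(linewidth=180,suppress=True,precision=0)
print('legs: per row, pixels nearest in range')
for v in range(199,217):
    r=[]
    for u in range(164,190):
        w=W[v,u]
        if 535<w[0]<585 and w[2]>62 and 120<w[1]<180: r.append((u,*w.round(0).astype(int).tolist()))
    print(v,r)
# plate face and top points
m=np.zeros(d.shape,bool); m[205:235,155:205]=1
w=W[m&(W[...,2]>40)&(W[...,2]<60)&(W[...,0]<575)&(W[...,0]>540)]; print('plate face x',np.percentile(w[:,0],[10,50,90]),len(w), 'y',np.percentile(w[:,1],[0,50,100]))
w=W[m&(W[...,2]>60.5)&(W[...,2]<66)&(W[...,0]<575)]; print('plate top',w.mean(0),np.percentile(w[:,0],[5,50,95]),np.percentile(w[:,1],[2,50,98]),len(w))
```

```text
legs: per row, pixels nearest in range
199 [(164, 551, 173, 130), (165, 552, 171, 129), (166, 551, 169, 128), (167, 548, 168, 130), (168, 552, 165, 126), (181, 554, 138, 112), (182, 553, 137, 112), (183, 550, 135, 113), (185, 552, 131, 110), (186, 547, 130, 113), (187, 549, 127, 111), (188, 545, 126, 113)]
200 [(164, 550, 173, 129), (165, 551, 171, 128), (166, 550, 170, 127), (167, 551, 167, 125), (168, 553, 165, 123), (169, 553, 163, 122), (181, 554, 139, 109), (182, 552, 137, 110), (185, 558, 130, 102), (186, 546, 131, 112), (187, 546, 129, 111), (188, 547, 126, 109), (189, 546, 124, 109)]
201 [(164, 549, 174, 128), (165, 548, 173, 128), (166, 553, 169, 122), (167, 552, 168, 122), (168, 550, 166, 123), (169, 551, 164, 121), (181, 556, 139, 105), (182, 553, 137, 107), (186, 548, 130, 107), (187, 549, 128, 105)]
202 [(164, 547, 175, 127), (165, 548, 173, 125), (166, 551, 170, 121), (167, 548, 169, 123), (168, 550, 167, 120), (169, 554, 164, 116), (181, 556, 139, 103), (182, 555, 137, 103), (183, 557, 135, 100)]
203 [(164, 549, 175, 123), (165, 548, 173, 122), (166, 552, 171, 119), (1
[... 1529 characters left out ...]
 (172, 561, 161, 78), (186, 560, 132, 64), (187, 559, 131, 64), (188, 560, 128, 63), (189, 555, 127, 66)]
214 [(171, 557, 165, 81), (172, 555, 163, 81), (184, 561, 137, 63), (186, 558, 134, 64), (187, 555, 132, 65), (188, 557, 130, 63), (189, 555, 128, 63)]
215 [(171, 557, 165, 78), (172, 556, 163, 77), (180, 563, 145, 63), (181, 561, 144, 63), (182, 559, 142, 64), (183, 559, 140, 63), (185, 555, 137, 65), (186, 555, 135, 64), (187, 555, 133, 63)]
216 [(178, 562, 150, 64), (179, 559, 149, 65), (180, 558, 147, 65), (181, 557, 145, 65), (182, 557, 143, 63), (183, 556, 141, 64)]
plate face x [553. 555. 557.] 262 y [112. 154. 192.]
plate top [557. 152.  63.] [553. 557. 563.] [113. 151. 189.] 124
```

```bash
python3 -m pendant '[[0,-0.02,0.07,0,0.52],[0,-0.02,0.13,0,0.52],[0,-0.02,0.13,0,0.52],[0,-0.02,0.13,0,0.52],[0,-0.02,0.13,0,0.52]]';python3 - <<'E'
from h import *
go(.5575,.1500,.097,-91.4)
p,d=camera('scene'); np.save('pics/scene11_p.npy',p); np.save('pics/scene11_d.npy',d)
cv2.imwrite('pics/s11.png',cv2.resize(p[170:240,140:230,::-1],None,fx=8,fy=8,interpolation=cv2.INTER_CUBIC))
W=cloud('scene',d)*1000;np.set_printoptions(suppress=True,precision=1)
g=p.astype(float).mean(-1)
for v in range(208,219): print(v,g[v,166:190].astype(int),[(u,W[v,u].round(0).astype(int).tolist()) for u in range(168,187) if W[v,u,2]>67 and 545<W[v,u,0]<570 and 128<W[v,u,1]<170])
E
```

```text
clock: 16.92
position: [0.5572, 0.1504, 0.0966]
ee_rot: [1.0, -0.012, 0.0, 0.0]
ft_force: [0.2, 0.2, -1.7]
grip_width: 0.482
shift [ 0.007  0.009 -0.01 ] turn -0.0 tool y ang -91.4 tilt 0.01 w 0.48151609535343076 F [ 0.23  0.2  -1.66] pos [0.5572 0.1504 0.0966] t 16.925 q [ 0.19  0.42 -0.65  1.72  0.28  1.1  -2.14]
208 [134 108 113 131 132 117 107 107 109 106 105 102  98  98 104 121 151 155
 133 108 104 102 106 110] [(168, [559, 168, 98]), (169, [557, 166, 98]), (170, [556, 164, 98]), (182, [556, 140, 86]), (183, [553, 138, 87])]
209 [141 113 119 142 147 130 116 112 112 112 110 104 102  99 100 118 149 158
 136 114 103 105 113 120] [(169, [556, 167, 96]), (170, [556, 165, 96]), (182, [557, 140, 82]), (183, [555, 138, 83]), (184, [555, 136, 82])]
210 [141 115 119 149 157 138 120 116 116 112 110 106 101  96  96 113 141 152
 142 120 104 109 121 129] [(169, [557, 167, 93]), (170, [552, 166, 96]), (182, [556, 141, 80]), (183, [555, 139, 80]), (184, [556, 136, 78])]
211 [124 109 115 144 156 145 128 117 114 112 108 103 100  97  96 105 130 152
 151 130 117 125 150 174] [(169, [557, 167, 90]),
[... 536 characters left out ...]
7 112 125 147 173 182 185
 209 235 246 248 249 249] [(170, [557, 167, 82]), (171, [554, 165, 83]), (172, [559, 162, 78])]
215 [104 105 107 117 142 155 144 120 108 110 120 141 162 184 216 233 236 233
 237 244 245 242 234 232] [(170, [559, 167, 77]), (171, [554, 166, 81]), (172, [557, 163, 77])]
216 [103 103 102 111 131 150 146 132 127 146 177 206 228 237 245 249 248 240
 236 233 226 218 210 207] [(171, [557, 166, 75]), (172, [557, 164, 74])]
217 [102 102 105 108 122 140 150 158 181 213 234 243 247 248 248 249 245 232
 222 210 199 199 199 200] [(171, [558, 166, 72]), (172, [555, 165, 74])]
218 [ 99 105 117 134 154 170 175 199 231 244 249 249 248 243 236 233 228 215
 203 190 188 194 197 200] []
```

View pics/s11.png

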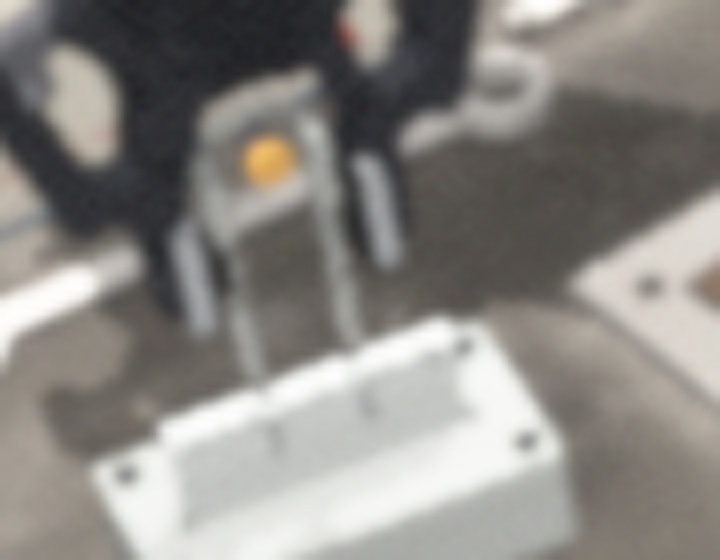

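```bash
cat > gap.py <<'E'
from h import *
import sys
def run(fn,rl,rr,ul,ur):
    g=np.load(fn).astype(float).mean(-1); c,f,M,t=cal('scene')
    def line(rows,lo,hi):
        out=[]
        for v in rows:
            s=g[v]; seed=lo+np.argmax(s[lo:hi+1]); win=np.arange(seed-2,seed+3)
            w=s[win]-min(s[win[0]],s[win[-1]]); w=np.clip(w,0,None); u=(w*win).sum()/w.sum()
            r=M@np.array([(u-c['cx'])/f,(v-c['cy'])/f,1]); k=(.558-t[0])/r[0]; q=t+k*r; out.append(q[1:]*1000)
        out=np.array(out); return np.polyfit(out[:,1],out[:,0],1),out
    L,lo_=line(rl,*ul);Rr,ro=line(rr,*ur)
    for z in(70,72,76,85,90): print(z,'L',np.polyval(L,z).round(2),'R',np.polyval(Rr,z).round(2),'gap',(np.polyval(L,z)-np.polyval(Rr,z)).round(2),'mid',((np.polyval(L,z)+np.polyval(Rr,z))/2).round(2))
    print('slopes',L[0],Rr[0],'resid',np.std(lo_[:,0]-np.polyval(L,lo_[:,1])),np.std(ro[:,0]-np.polyval(Rr,ro[:,1])))
if __name__=='__main__':
    run('pics/scene10_p.npy',range(205,213),range(200,208),(166,172),(179,185))
    run('pics/scene11_p.npy',range(207,214),range(203,211),(167,172),(179,185))
E
python3 gap.py
```

```text
70 L 163.42 R 137.11 gap 26.31 mid 150.27
72 L 163.49 R 137.1 gap 26.39 mid 150.29
76 L 163.62 R 137.07 gap 26.55 mid 150.35
85 L 163.92 R 137.01 gap 26.91 mid 150.47
90 L 164.09 R 136.98 gap 27.12 mid 150.53
slopes 0.0334837826068175 -0.006813149057359037 resid 0.291267017641977 0.23284245911579302
70 L 165.32 R 137.84 gap 27.48 mid 151.58
72 L 165.26 R 137.82 gap 27.44 mid 151.54
76 L 165.15 R 137.78 gap 27.37 mid 151.46
85 L 164.88 R 137.68 gap 27.2 mid 151.28
90 L 164.74 R 137.63 gap 27.11 mid 151.18
slopes -0.0291401124522767 -0.010856478163938615 resid 0.1281229392087528 0.2606644925508033
```

```bash
python3 -m pendant '[[0,0,0,0,0.525],[0,0,0,0,0.525],[0,0,0,0,0.525],[0,0,0,0,0.525],[0,0,0,0,0.525]]';python3 -m pendant '[[0,0,0,0,0.525],[0,0,0,0,0.525],[0,0,0,0,0.525],[0,0,0,0,0.525],[0,0,0,0,0.525]]';python3 - <<'E'
from h import *
import gap
go(.5575,.1500,.097,-91.4)
acc=0
for i in range(8):
    p,d=camera('scene'); acc=acc+p.astype(float)
p=acc/8; np.save('pics/scene12_p.npy',p)
gap.run('pics/scene12_p.npy',range(207,214),range(203,211),(167,172),(179,185))
W=cloud('scene',d)*1000
m=np.zeros(d.shape,bool); m[205:235,155:205]=1
# notch location: brightness along the scribed lines on the plate face
F=fr((.5574,.1514,.008),-1.35)
ys=np.linspace(.03,-.03,121); prof=0
for z in np.linspace(.040,.047,8):
    q=np.array([proj('scene',F(-.004,y,z)) for y in ys]); prof=prof+map_coordinates(p.mean(-1),[q[:,1],q[:,0]],order=1)/8
s=prof-np.median(prof)
for lo,hi in((.004,.022),(-.022,-.004)):
    k=(ys>lo)&(ys<hi); i=np.argmin(np.where(k,s,99)); print('scribe at y',ys[i],s[i])
im=cv2.resize(p[170:240,140:230,::-1].astype(np.uint8),None,fx=8,fy=8,interpolation=cv2.INTER_CUBIC); cv2.imwrite('pics/s12.png',im)
p,d=camera('top'); cv2.imwrite('pics/top12.png',p[:,:,::-1])
o=manip.get_obs(); print(o['joint_velocities'].round(4),o['ft_force'])
E
```

```text
clock: 17.6
position: [0.5571, 0.1504, 0.0965]
ee_rot: [1.0, -0.012, 0.0, 0.0]
ft_force: [-0.7, -0.1, -0.3]
grip_width: 0.48
clock: 18.23
position: [0.5572, 0.1504, 0.0965]
ee_rot: [1.0, -0.012, 0.0, 0.0]
ft_force: [0.8, -0.9, -1.6]
grip_width: 0.475
shift [ 0.009  0.009 -0.012] turn 0.0 tool y ang -91.4 tilt 0.01 w 0.4748744552176694 F [ 0.75 -0.91 -1.64] pos [0.5572 0.1504 0.0965] t 18.225 q [ 0.19  0.42 -0.65  1.72  0.28  1.1  -2.14]
70 L 164.89 R 138.4 gap 26.49 mid 151.65
72 L 164.83 R 138.35 gap 26.48 mid 151.59
76 L 164.71 R 138.25 gap 26.46 mid 151.48
85 L 164.44 R 138.03 gap 26.41 mid 151.23
90 L 164.28 R 137.91 gap 26.38 mid 151.09
slopes -0.030543977959306967 -0.024877997130181847 resid 0.17054582168140206 0.2322207250886122
scribe at y 0.012999999999999998 -18.950362392839423
scribe at y -0.013500000000000005 -20.293393885182496
[ 0.0008 -0.0002 -0.0032  0.0022 -0.0019 -0.0004 -0.0011] [-0.1638965  -0.13374696 -1.52473949]
```

View pics/s12.png

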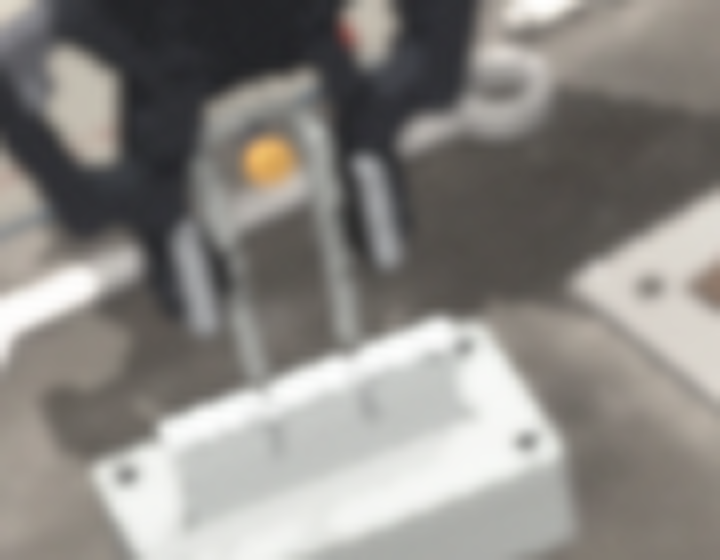

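The view shows the tips ending at crop px (262,378) and (350,345), with the notches straight below at (265,395) and (360,360). The gap measures about 26.5 mm, and the midpoint agrees with the scribed lines to about 0.5 mm. Handing in.

```bash
python3 -c "
from workcell import hand_in
print(hand_in())"
```

```text
the job is handed in; nothing more can be done
None
```

I slid the gauge plate from its rack, lowered it into the setting block's slot until it touched the floor, and let go. Then I lifted the callipers out of their holder, squeezed them and left them held over the two notches. I handed in at about 18.7 s on the robot's clock, and no verdict was reported.

Last checks, mostly from the scene camera because the arm blocked the top camera's view of the block:

| Check | Result |
|---|---|
| Tip gap | about 26.5 mm |
| Tip midpoint against the scribed lines, along the plate | within about 0.5 mm |
| Tips across the plate | within about 1 mm (depth picture taken just before the final few-millimetre lowering) |
| Tips above the plate's top edge | roughly 8–9 mm |
| Arm | still; under 2 N on the wrist, mostly the callipers' weight |

- **Plate seating:** floor contact came at the same tool height as in the rack (0.0397 m). After release, both cameras showed the plate standing upright in the slot.
- **Tip gap disagreement:** the camera read 26.3 and then 27.4 mm at the same closure, so I squeezed slightly more. The earlier grip on the 8 mm plate read 7.3 mm, so the opening readout is off by up to 0.7 mm.
- **Camera disagreement:** the scene camera sits about 1.8 mm off the top camera and arm readings along y. I therefore aligned the tips to the notches within the one picture.
- **Bystanders:** no move went near the hex key or the gear. I took a final top picture but didn't inspect it, so I have no last check of where they lie.

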